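# Roll the pressure roller back into the felt feeder

### The arm

A 6-joint arm with a two-finger parallel gripper is mounted at the origin on a cart in front of the work surface, level with it; the furniture and walls round the work are solid. World frame = base frame: x ahead of the robot, y to its left, z up, the work surface at z = 0. Lengths are in mm, angles in rad, forces in N, time in s.
With the tool pointing down it reaches from about 275 to 750 mm from the base axis. Payload 10.2 kg.
Tool frame: the origin (TCP) lies at the very end of the fingers, on their centre line; the grasp point (between the pads) lies 19 mm behind it; z points along the fingers, y is the line along which they close (so a half turn about z gives the same grasp; the last joint's range is limited). The gripper opens to 85 mm and grips with 20 to 120 N. Pads are 22 mm wide; open, the fingers measure 114 mm over their backs; the gripper's body (76 mm by 85 mm) begins 54 mm behind the grasp point. The pads swing forward as they close: fully open they stand 13 mm farther back than shut.
Start: joints at [-1.33, 0.313, 1.498, -0, 1.331, -0.223], TCP at [234.848, -469.551, 231.294] pointing down, gripper open.
Joint ranges: [-2.94, 2.94], [-0.97, 2.17], [0.19, 2.56], [-1.23, 4.37], [0.02, 3.11], [-2.88, 2.88]. Speed limits (rad/s): [2.39, 2.39, 3.01, 3.14, 3.14, 3.14].

### API

Orientations are given as a unit quaternion [w, x, y, z].
In Python, from rig import ctrl, optics gives the robot as it stands. The module is installed in compiled form; this text tells all that it offers.
- The arm moves only by the shell command python3 -m handwheel 'ROWS' [FORCE]. ROWS is JSON, a list that holds one entry, the list of rows, each a list of 5 numbers: the gripper command: -1 is fully open, 1 is shut, values between are in proportion, then the shift along the world's x, y, z in units of 50 mm (1.0 is 50 mm), then the turn about the world's z in units of 8 degrees (1.0 is 8 degrees). In form: [[[gripper, tx, ty, tz, twist], ...]]. A call has 1 to 10 rows; each row shifts and turns the commanded pose from where the row before left it; what a row does not reach is not made up. A row lasts 1/10 s, in which the tool goes at most 50 mm and 8.59 degrees, less where a joint would pass 70% of its speed; a pose out of reach is approached as far as the arm can. A call is refused whole if a number of a shift passes 1 or a number of a turn 1, either way. A call with a gripper value outside its range is refused whole. The fingers move at their own pace and stop on an object; FORCE is the grip in N (left out, the last holds). Time passes only in rows, so rows that do not move let the fingers close. It gives the time, the measured TCP pose, the force, the opening and the grip force at its end, in the units of the state.
- ctrl.sense(): the state, without advancing time (a new reading comes with each control period).
- optics.capture(name): name is "scene" or "top" or "wrist"; returns a dict with "img" (400x640x3 uint8, blue, green, red), "K" (3x3 intrinsics, pixels), "R" (3x3) and "t" (3): a world point X has camera coordinates R X + t. Camera axes: x right, y down, z forward; pixel columns grow to the right and rows downward; lengths in mm; the calibration is good to about 2 mm. The wrist camera is an equidistant fisheye: a pixel r from the principal point sees the ray r / f radians off the axis. A picture is of the moment at which its call begins. There is no depth.
- ctrl.finish_job(): hands the job in; it is judged then, once.
The state is a dict: "time_s": time; "joints": joint angles; "dq": joint speeds; "tau": joint torques, N m; "eef_pos": TCP position; "ee_rot": TCP orientation; "force": force on the tool from outside, world axes, zero at the start; "wrist_torque": the same for the moment, N m; "grip_width": opening from 0.0 (shut) to 1.0 (fully open); "grip_force": force on a finger pad.
Only numpy, scipy, OpenCV 4.12 (cv2) and the standard library are available. Lean on these libraries where they do the work, as an engineer would, in place of code of your own. Each camera call takes 0.05 s, during which the arm holds its last target. There are 200 camera calls.

### The job

The cleaned pressure roller lies at the foot of the felt feeder's ramp. Take the yellow push block by its raked grip and, never touching the roller with the gripper, roll the roller gently up the ramp with the block's nose, in through the clear finger guard, until it drops into its two open bearings; do not lift or throw it. Then draw the block out so that the guard falls shut, and stand the block back on the white cutting pad, leaving the other things on the table where they are.

Things in the scene. Friction and masses are not known exactly. Their poses are not given: they have to be found in the camera images.
- feeder: felt feeder fixed to the table: base plate 296 x 178 mm, blue sides, clear hood, gear motor on its +y side. Origin on the table below the middle of the two bearings; +x is the way the roller is pushed in, z up. At negative x a steel ramp, 124 mm wide between curbs (10 mm thick, 11 mm above the ramp), rises 3.5 degrees towards +x from x = -191 mm to -19 mm. Let go on it, the roller rolls back down
- ramp_foot (a point): middle of the ramp's foot, on its surface, 49.5 mm above the table; axes as the feeder's. Here begins a black stop strip across the ramp, 6 mm high, reaching 6 mm further out (-x), which keeps the roller from rolling off
- ramp_top (a point): middle of the ramp's top edge, on its surface, 60 mm above the table, where the ramp ends, 19 mm before the bearings; axes as the feeder's. Once the roller's centre has passed it the roller drops in by its own weight
- bearing_seat (a point): where the roller's centre rests when seated in the two open vee bearings: 74 mm above the table, 8 mm lower than at the ramp's top edge; axes as the feeder's. High horns behind the bearings stop the roller firmly (the push force rises steeply)
- hood_front (a point): middle of the front edge of the clear hood's underside, 130 mm above the table, 91 mm before the bearings; axes as the feeder's. The hood (top at 136 mm) goes on from here to x = +50 mm, 160 mm wide inside. Before it nothing stands above the ramp but the roller
- flap (a joint): clear finger guard, a plate 118 mm wide with a red lower edge, hinged under the hood's front edge (hinge 126.5 mm above the table, 86.5 mm before the bearings) and hanging to about 12 mm above the ramp. It swings only inwards, at a light push (30 g), and falls shut by its own weight: 0 = hanging shut, grows as it swings in and up to 1.45 rad
- roller: pressure roller: black rubber body 44 mm in diameter, 120 mm long, on a steel shaft 16 mm in diameter standing out 16 mm at each end; about 0.55 kg. Origin at its centre, y along its axis (x and z turn as it rolls). It starts lying across the ramp against the stop strip, its centre 22 mm above the ramp and 14 mm nearer the bearings than the ramp's foot
- roller_center (a point): centre of the roller, on its axis (y); x and z turn as it rolls
- push_block: yellow push block, 0.22 kg: a shoe 150 mm long (x), 70 mm wide (y), 34 mm high, standing freely, with a raked grip board near its tail. Origin at the centre of the shoe's underside; +x to the nose (upright front face at x = +75 mm, which pushes the roller), z up. At the start it stands on the white pad, its nose roughly the way the feeder's +x points
- block_grip (a point): where the grip board is best held, 80.6 mm behind and 84.8 mm above the block's origin; axes as the block's. The board, 20 mm thick and 84 mm wide (y, too wide to grip across), leans back 35 degrees from vertical along (-0.574, 0, 0.819), begins 62 mm below this point at the shoe's top and ends 30 mm beyond it. Grip it through its 20 mm, fingers pointing down along the board
- block_nose (a point): middle of the push block's nose face, 75 mm ahead of its origin, 17 mm above its underside; axes as the block's
- pad: white cutting pad, 210 (x) x 330 (y) x 10 mm, fixed on the table, a strip of felt lying over part of it; origin at the centre of its underside, z up. The push block stands on it at the start and must stand on it again at the end. Behind it, beyond world x = 0.62 m from y = 0.11 to 0.45 m, a red and black hand press stands up to 0.43 m high: keep the arm clear of it
- tape_roll: beige roll of tape, 104 x 102 x 25 mm, lying on the far left part of the pad; origin at the centre of its underside
- glue_jar: white jar with red lid, 72 mm in diameter, 90 mm high; origin at the centre of its underside
- sand_block: cork sanding block 60 x 90 x 30 mm; origin at the centre of its underside

How it is judged (in metres and radians):
On the way, in this order (a step that is already met when the one before it is completed fails the run):
1. the roller is up the ramp and under the lifted finger guard, the push block's nose close behind it (within 60 mm of its centre) (distance between block_nose and roller_center below 0.06 m and x of roller_center in the frame of feeder above -0.11 m and value of joint flap above 0.15 rad), for 0.05 s.
2. the roller lies in both bearings (distance between roller_center and bearing_seat below 0.004 m and angle between the y axis of roller_center and the y axis of bearing_seat, either way round below 0.04 rad and linear speed of roller below 0.02 m/s), for 0.3 s.
At the end, for the whole second after the job is handed in: The roller is at rest in both bearings (centre within 4 mm of the seat, axis within 0.04 rad), the finger guard hangs shut (under 0.1 rad), and the push block stands upright and at rest on the white pad (its origin within 90 mm of the pad's centre along the pad's x, 150 mm along its y) (all of step 2 and value of joint flap below 0.1 rad and x of push_block in the frame of pad between -0.09 and 0.09 m and y of push_block in the frame of pad between -0.15 and 0.15 m and z of push_block in the frame of pad between 0.006 and 0.016 m and angle between push_block's own z axis and vertical below 0.08 rad and linear speed of push_block below 0.02 m/s); the robot touches nothing.
It fails at once if the gripper touches the roller (contact force between any of the fingers, the arm and roller above 0.5 N).
It fails at once if the roller is lifted (centre more than 105 mm above the table) (height (world z) of roller_center above 0.105 m).
It fails at once if the roller is thrown or let run (faster than 0.5 m/s) (linear speed of roller above 0.5 m/s).
It fails at once if the roller is rammed (more than 25 N from the push block) (contact force between push_block and roller above 25 N).
It fails at once if another thing on the table is moved more than 30 mm (distance of any of tape_roll, glue_jar, sand_block from where it was at the start of the episode above 0.03 m).
It also fails if it takes over 58 s, if anything falls off the work surface, if the arm or the gripper's body presses on something with over 40 N, if the wrist force passes 120 N, or if a joint passes its speed limit or range.

## Working session

There is one attempt and no reset: what is moved stays moved. The work goes in short steps, Python scripts to look and compute and a shell command to move; the robot and the scene stay as the last step left them, time stands still between calls to the robot, and variables do not carry over. Pictures are saved under pics/ and viewed, at most 10 in all, crops included, and the job is handed in when it is done.

```bash
mkdir -p pics
python3 - <<'E'
from rig import ctrl, optics
import cv2, numpy as np
s=ctrl.sense();print({k:np.round(v,3).tolist() for k,v in s.items()})
for n in ("scene","top"):
    c=optics.capture(n);cv2.imwrite(f"pics/{n}0.png",c["img"]);np.savez(f"{n}0.npz",**c)
    print(n,c["K"].round(1).tolist(),(-c["R"].T@c["t"]).round(0),c["R"].round(3).tolist())
E
```

```text
{'time_s': 0.0, 'joints': [-1.33, 0.313, 1.498, -0.0, 1.331, -0.223], 'dq': [0.001, -0.0, -0.0, 0.0, -0.002, 0.001], 'tau': [-0.001, -41.226, -25.975, -0.0, 0.004, 0.0], 'eef_pos': [234.772, -469.279, 230.715], 'ee_rot': [-0.001, 0.973, 0.23, -0.0], 'force': [0.263, 0.041, 0.434], 'wrist_torque': [0.033, 0.068, -0.005], 'grip_force': 0.0, 'grip_width': 1.004}
scene [[375.3, 0.0, 312.8], [0.0, 375.3, 199.1], [0.0, 0.0, 1.0]] [ 19. 515. 927.] [[-0.523, -0.852, -0.019], [-0.633, 0.403, -0.661], [0.571, -0.334, -0.75]]
top [[489.5, 0.0, 323.0], [0.0, 489.5, 194.5], [0.0, 0.0, 1.0]] [ 374.  149. 1493.] [[0.021, -1.0, 0.022], [-0.985, -0.025, -0.17], [0.17, -0.018, -0.985]]
```

View pics/scene0.png

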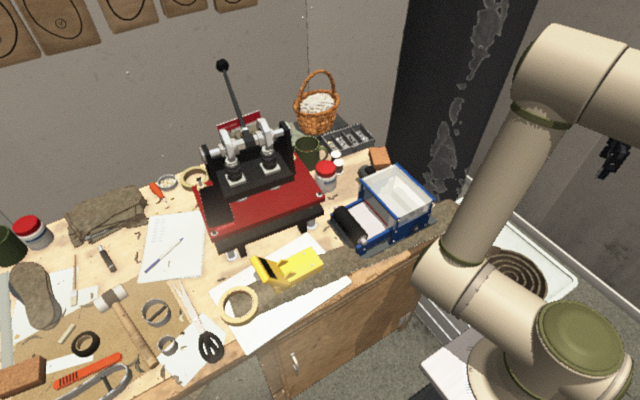

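View pics/top0.png

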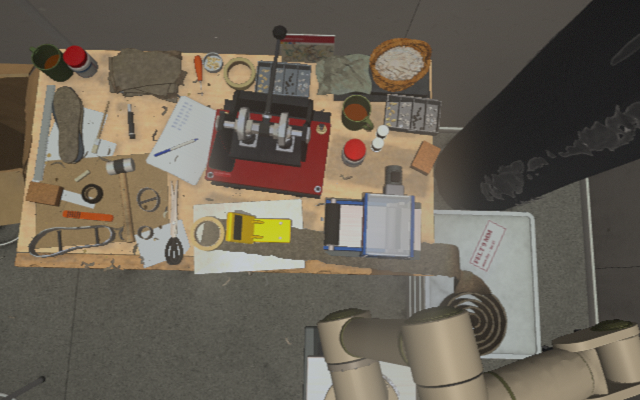

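The scene shows the yellow block on the pad at about (290,268) and the feeder at (385,210). In the top view the block spans (228..291, 210..245), with its nose to the right. The feeder spans (325..420, 195..258), with the black roller at its left end. So feeder +x is roughly world -y.

```bash
cat > h.py <<'E'
import numpy as np, cv2
def load(n): return dict(np.load(n+".npz"))
def ray(c,uv,z):
    d=c["R"].T@np.linalg.inv(c["K"])@np.array([*uv,1.]); o=-c["R"].T@c["t"]
    return (o+d*(z-o[2])/d[2]).round(1)
def proj(c,X):
    p=c["K"]@(c["R"]@np.asarray(X,float)+c["t"]); return (p[:2]/p[2]).round(1)
E
python3 - <<'E'
from h import *
t=load("top0")["img"];s=load("scene0")["img"]
a=cv2.resize(t[190:280,185:435],None,fx=3.2,fy=3.2,interpolation=cv2.INTER_CUBIC)
b=cv2.resize(s[160:290,240:440],None,fx=2.3,fy=2.3,interpolation=cv2.INTER_CUBIC)
im=np.zeros((600,800,3),np.uint8);im[:a.shape[0],:a.shape[1]]=a;im[290:290+b.shape[0],:b.shape[1]]=b
cv2.imwrite("pics/crop.png",im);print(a.shape,b.shape)
for n in("top0","scene0"):
    i=load(n)["img"];h=cv2.cvtColor(i,cv2.COLOR_BGR2HSV)
    for nm,lo,hi in(("yel",(22,150,90),(34,255,255)),("blue",(100,120,50),(125,255,255))):
        m=cv2.inRange(h,lo,hi);k=cv2.findContours(m,0,2)[0]
        for c in sorted(k,key=cv2.contourArea)[-3:]:
            if cv2.contourArea(c)>60: print(n,nm,cv2.contourArea(c),cv2.minAreaRect(c),cv2.approxPolyDP(c,2,True)[:,0].tolist())
E
```

```text
(288, 800, 3) (299, 460, 3)
top0 yel 1545.0 ((258.07928466796875, 229.7865753173828), (64.82331085205078, 28.4913387298584), 6.340191841125488) [[228, 213], [226, 240], [248, 243], [289, 242], [290, 220], [256, 219], [252, 216]]
scene0 yel 281.0 ((268.3000183105469, 270.10003662109375), (37.08638381958008, 24.930980682373047), 7.125016689300537) [[251, 259], [263, 282], [282, 277], [280, 267], [288, 262], [281, 260], [277, 264], [266, 261], [276, 274], [276, 280], [268, 276], [255, 256], [267, 277], [264, 280], [258, 271], [259, 268]]
scene0 blue 69.0 ((378.0397644042969, 198.92739868164062), (53.755638122558594, 2.041353702545166), 47.121097564697266) [[360, 179], [397, 218]]
scene0 blue 97.5 ((415.3179931640625, 180.67201232910156), (53.77726745605469, 3.1326560974121094), 44.11859893798828) [[395, 163], [433, 200], [435, 199], [405, 169]]
scene0 blue 499.5 ((399.48004150390625, 230.34361267089844), (15.328075408935547, 76.55956268310547), 62.74467086791992) [[430, 206], [427, 213], [400, 227], [397, 223], [394, 230], [387, 229], [368, 240], [365, 247], [390, 234], [391, 243], [393, 238], [397, 240], [413, 232], [410, 230], [415, 223], [420, 224], [419, 228], [427, 220], [425, 214], [429, 212]]
```

View pics/crop.png

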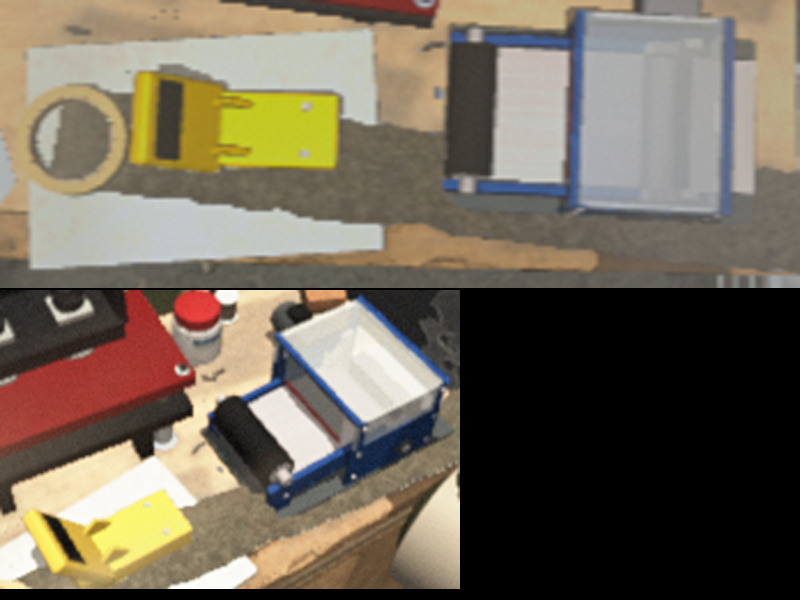

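The crop shows the block's shoe with its nose edge at crop (340,93)-(337,168), the roller at (447..495, 42..180), the shaft ends at (475,32) and (468,186), and the hood from x=573 to 733. Next I turn these into positions.

Run:
```python
from h import *
c=load("top0");f=lambda x,y:(185+x/3.2-.35,190+y/3.2-.35)
for n,x,y,z in[("noseL",340,93,44),("noseR",337,168,44),("shoeL",260,92,44),("shoeR",260,167,44),("gripL",152,72,119),("gripR",150,163,119),
 ("shaftL",475,32,72),("shaftR",468,186,72),("rollc1",471,42,94),("rollc2",470,180,94),("hoodFL",573,12,136),("hoodFR",571,208,136),("hoodBL",735,18,136),("hoodBR",729,214,136),("pad1",27,48,10),("pad2",372,28,10),("pad3",383,248,10),("pad4",30,268,10),("tape",73,138,25)]:
    print(n,ray(c,f(x,y),z))
s=load("scene0");g=lambda x,y:(240+x/2.3-.3,160+(y-290)/2.3-.3)
for n,x,y,z in[("noseL",167,490,44),("noseR",191,535,44),("shaftR",287,477,72),("hoodFL",283,337,136),("hoodFR",361,424,136),("hoodBR",446,381,136),("hoodBL",358,298,136)]:
    print("S",n,ray(s,g(x,y),z))
```

```text
noseL [548.7 217.4  44. ]
noseR [479.1 217.9  44. ]
shoeL [547.8 291.6  44. ]
shoeR [478.4 288.7  44. ]
gripL [554.3 379.9 119. ]
gripR [474.2 377.4 119. ]
shaftL [604.7  93.9  72. ]
shaftR [463.5  97.8  72. ]
rollc1 [591.8  98.3  94. ]
rollc2 [467.5  96.9  94. ]
hoodFL [614.3  10.4 136. ]
hoodFR [442.6  10.9 136. ]
hoodBL [ 612.5 -132.9  136. ]
hoodBR [ 440.5 -125.9  136. ]
pad1 [588.7 517.9  10. ]
pad2 [616.2 190.4  10. ]
pad3 [407.8 174.   10. ]
pad4 [382.3 501.5  10. ]
tape [502.8 465.9  25. ]
S noseL [538.9 217.   44. ]
S noseR [469.7 226.4  44. ]
S shaftR [461.5  95.2  72. ]
S hoodFL [605.   1. 136.]
S hoodFR [442.5   9.2 136. ]
S hoodBR [ 439.  -120.3  136. ]
S hoodBL [ 609.6 -125.5  136. ]
```

```bash
R='[-1,0.28,0.775,0,0.8]'; python3 -m handwheel '[[[-1,0.28,0.775,0,0.4],[-1,0.28,0.775,0,0.4],[-1,0.28,0.775,0,0.4],[-1,0.28,0.775,0,0.4],[-1,0.28,0.775,0,0.4],[-1,0.28,0.775,0,0.4],[-1,0.28,0.775,0,0.4],[-1,0.28,0.775,0,0.4],[-1,0.28,0.775,0,0.4],[-1,0.28,0.775,0,0.4]]]'
python3 -m handwheel '[[[-1,0.28,0.775,0,0.4],[-1,0.28,0.775,0,0.4],[-1,0.28,0.775,0,0.4],[-1,0.28,0.775,0,0.4],[-1,0.28,0.775,0,0.4],[-1,0.28,0.775,0,0.4],[-1,0.28,0.775,0,0.4],[-1,0.28,0.775,0,0.4],[-1,0.28,0.775,0,0.4],[-1,0.28,0.775,0,0.32]]]'
python3 -m handwheel '[[[-1,0,0,0,0],[-1,0,0,0,0]]]'
```

```text
time_s: 1.1
eef_pos: [375.0, -80.3, 231.3]
ee_rot: [0.0, 0.872, 0.49, 0.0]
force: [1.1, 0.1, -1.1]
grip_width: 1.002
grip_force: 0.0
time_s: 2.1
eef_pos: [515.0, 307.2, 230.9]
ee_rot: [-0.0, 0.707, 0.708, -0.0]
force: [0.7, -1.0, 0.3]
grip_width: 0.998
grip_force: 0.0
time_s: 2.3
eef_pos: [514.5, 305.7, 230.4]
ee_rot: [-0.0, 0.707, 0.707, -0.001]
force: [0.3, -0.2, -0.2]
grip_width: 1.003
grip_force: 0.0
```

Run:
```python
from h import *
from rig import optics
c=optics.capture("wrist");cv2.imwrite("pics/wrist1.png",c["img"]);np.savez("wrist1.npz",**c)
print(c["K"].round(1).tolist(),(-c["R"].T@c["t"]).round(0),c["R"].round(3).tolist())
```

```text
[[309.7, 0.0, 323.9], [0.0, 309.7, 197.2], [0.0, 0.0, 1.0]] [514. 389. 373.] [[1.0, -0.0, -0.001], [0.0, -0.947, 0.322], [-0.001, -0.322, -0.947]]
```

View pics/wrist1.png

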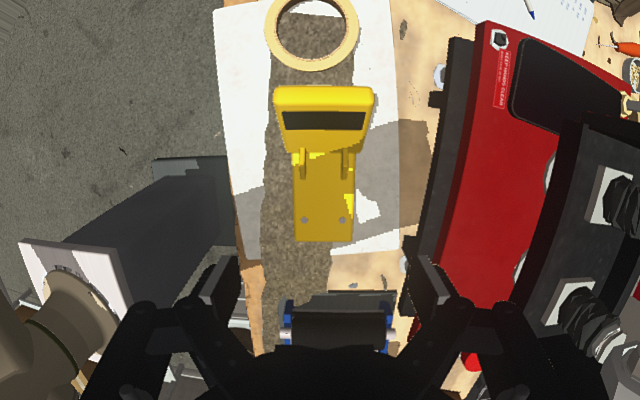

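The wrist view shows the shoe between the open fingers, with nose corners at (296,241) and (353,241) and sides at x≈293 and 355 near row 160. The roller is at (287..390, 318..350).

```bash
cat >> h.py <<'E'
def fray(c,uv,z):
    K=c["K"];v=np.array([uv[0]-K[0,2],uv[1]-K[1,2]]);r=np.hypot(*v);th=r/K[0,0]
    d=c["R"].T@np.array([*(v/r*np.sin(th)),np.cos(th)]);o=-c["R"].T@c["t"]
    return (o+d*(z-o[2])/d[2]).round(1)
E
python3 - <<'E'
from h import *
c=load("wrist1")
for n,u,z in[("nL",(296,241),44),("nR",(353.5,241),44),("tL",(292.5,160),44),("tR",(355,160),44),("gL",(275,88),125),("gR",(373,88),125),("rollL",(292,318),80),("rollR",(387,318),80),("shL",(283,335),72),("shR",(393,334),72)]: print(n,fray(c,u,z))
E
```

```text
nL [480.7 221.5  44. ]
nR [549.2 221.5  44. ]
tL [479.8 319.4  44. ]
tR [547.8 319.4  44. ]
gL [475.3 395.5 125. ]
gR [552.9 395.5 125. ]
rollL [474.7 131.7  80. ]
rollR [592.7 129.8  80. ]
shL [459.8  93.3  72. ]
shR [606.5  92.6  72. ]
```

```bash
python3 -m handwheel '[[[-1,0,0,-0.8,0],[-1,0,0,-0.8,0],[-1,0,0,-0.8,0],[-1,0,0,-0.8,0],[-1,0,0,-0.5,0],[-1,0,0,-0.3,0],[-1,0,0,-0.16,0],[-1,0,0,0,0]]]'
python3 -m handwheel '[[[1,0,0,0,0],[1,0,0,0,0],[1,0,0,0,0],[1,0,0,0,0],[1,0,0,0,0],[1,0,0,0,0]]]' 40
```

```text
time_s: 3.15
eef_pos: [515.0, 305.0, 23.5]
ee_rot: [-0.0, 0.708, 0.706, -0.0]
force: [0.1, 0.2, 0.3]
grip_width: 1.002
grip_force: 0.0
time_s: 3.75
eef_pos: [515.7, 305.7, 25.0]
ee_rot: [0.001, 0.708, 0.707, 0.001]
force: [-0.4, -2.0, 7.1]
grip_width: 0.806
grip_force: 46.5
```

```bash
python3 -m handwheel '[[[1,0,0,0.1,0],[1,0,0,0.25,0],[1,0,0,0.35,0],[1,0,0,0.35,0],[1,0.1,-0.3,0.2,-0.05],[1,0.1,-0.4,0,-0.05],[1,0.1,-0.4,0,-0.05],[1,0.12,-0.4,0,-0.05],[1,0,-0.1,0,0],[1,0,0,0,0]]]'
python3 - <<'E'
from h import *
from rig import optics
c=optics.capture("wrist");np.savez("wrist2.npz",**c);a=c["img"]
d=optics.capture("scene");np.savez("scene2.npz",**d);e=cv2.resize(d["img"][130:290,240:440],None,fx=2,fy=2)
im=np.zeros((400,800,3),np.uint8);im[:,:400]=a[:,130:530];im[:320,400:]=e
cv2.imwrite("pics/v2.png",im)
E
```

```text
time_s: 4.75
eef_pos: [536.0, 224.5, 86.1]
ee_rot: [-0.0, 0.718, 0.696, -0.0]
force: [0.6, -0.2, -2.9]
grip_width: 0.806
grip_force: 46.0
```

View pics/v2.png

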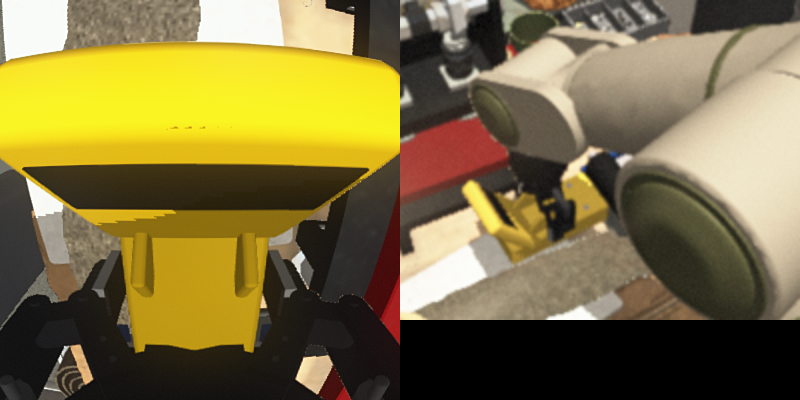

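```bash
python3 -m handwheel '[[[1,0,-0.1,-0.05,0],[1,0,-0.1,-0.05,0],[1,0,-0.06,0,0],[1,0,-0.06,0,0],[1,0,-0.06,0,0],[1,0,-0.06,0,0],[1,0,-0.06,0,0],[1,0,-0.06,0,0]]]'
python3 -m handwheel '[[[1,0,-0.06,0,0],[1,0,-0.06,0,0],[1,0,-0.06,0,0],[1,-0.01,-0.06,0,0],[1,0,-0.06,0,0],[1,0,-0.06,0,0],[1,0,-0.06,0,0],[1,0,-0.06,0,0]]]'
```

```text
time_s: 5.65
eef_pos: [535.9, 197.3, 80.9]
ee_rot: [0.0, 0.717, 0.697, 0.0]
force: [-1.0, 2.1, -1.2]
grip_width: 0.804
grip_force: 46.2
time_s: 6.45
eef_pos: [535.3, 173.2, 80.8]
ee_rot: [-0.0, 0.717, 0.697, -0.0]
force: [-0.4, 1.3, -1.7]
grip_width: 0.809
grip_force: 46.1
```

Run:
```python
from h import *
from rig import optics
d=optics.capture("top");np.savez("top3.npz",**d);e=cv2.resize(d["img"][185:285,220:440],None,fx=3.6,fy=3.6,interpolation=2)
cv2.imwrite("pics/v3.png",e)
```

```text
(no output)
```

View pics/v3.png

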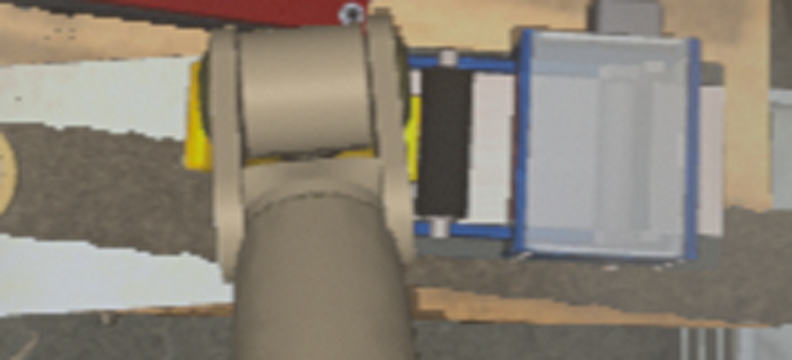

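The roller is moving up ahead of the nose, centred between the curbs, with the hood edge ahead at crop x≈520.

```bash
python3 -m handwheel '[[[1,0,-0.1,0,0],[1,-0.01,-0.1,0,0],[1,0,-0.1,0,0],[1,0,-0.1,0,0],[1,0,-0.1,0,0],[1,-0.01,-0.1,0,0],[1,0,-0.1,0,0],[1,0,-0.1,0,0],[1,0,-0.1,0,0],[1,0,-0.1,0,0]]]'
python3 -m handwheel '[[[1,0,-0.1,0,0],[1,-0.01,-0.1,0,0],[1,0,-0.1,0,0],[1,0,-0.1,0,0],[1,0,-0.1,0,0],[1,-0.01,-0.1,0,0],[1,0,-0.1,0,0],[1,0,-0.1,0,0],[1,0,-0.1,0,0],[1,0,-0.1,0,0]]]'
python3 -m handwheel '[[[1,0,-0.06,0,0],[1,0,-0.06,0,0]]]'
python3 -m handwheel '[[[1,0,-0.06,0,0],[1,0,-0.06,0,0]]]'
python3 -m handwheel '[[[1,0,-0.06,0,0],[1,0,-0.06,0,0]]]'
```

```text
time_s: 7.5
eef_pos: [534.4, 123.1, 80.8]
ee_rot: [-0.0, 0.717, 0.697, 0.0]
force: [0.8, -0.1, -1.9]
grip_width: 0.806
grip_force: 46.0
time_s: 8.5
eef_pos: [533.3, 73.0, 80.8]
ee_rot: [0.0, 0.717, 0.697, -0.0]
force: [-1.0, -0.0, -2.7]
grip_width: 0.804
grip_force: 46.1
time_s: 8.7
eef_pos: [533.3, 67.2, 80.8]
ee_rot: [-0.0, 0.717, 0.697, -0.0]
force: [0.0, 3.1, -1.0]
grip_width: 0.81
grip_force: 46.1
time_s: 8.9
eef_pos: [533.3, 61.2, 80.8]
ee_rot: [-0.0, 0.717, 0.697, -0.0]
force: [-0.3, 1.2, -1.2]
grip_width: 0.808
grip_force: 46.1
time_s: 9.1
eef_pos: [533.4, 55.2, 80.8]
ee_rot: [0.0, 0.717, 0.697, 0.0]
force: [0.1, 0.1, -1.9]
grip_width: 0.804
grip_force: 46.1
```

```bash
for i in 1; do python3 -m handwheel '[[[1,0,-0.05,0,0],[1,0,-0.05,0,0],[1,0,-0.05,0,0],[1,0,-0.05,0,0]]]'; done
python3 -m handwheel '[[[1,0,0,0,0],[1,0,0,0,0],[1,0,0,0,0]]]'
python3 - <<'E'
from h import *
from rig import optics
o=[]
d=optics.capture("top");np.savez("top4.npz",**d);o.append(cv2.resize(d["img"][185:270,270:430],None,fx=3.6,fy=3.6,interpolation=2))
d=optics.capture("scene");o.append(cv2.resize(d["img"][140:260,330:490],None,fx=2.3,fy=2.3,interpolation=2))
im=np.zeros((600,600,3),np.uint8);y=0
for e in o: im[y:y+e.shape[0],:e.shape[1]]=e;y+=e.shape[0]
cv2.imwrite("pics/v4.png",im)
E
```

```text
time_s: 9.5
eef_pos: [533.4, 45.2, 80.8]
ee_rot: [0.0, 0.717, 0.697, -0.0]
force: [-0.6, 0.2, -1.3]
grip_width: 0.806
grip_force: 46.1
time_s: 9.8
eef_pos: [533.3, 45.5, 80.8]
ee_rot: [-0.0, 0.717, 0.697, -0.0]
force: [-0.6, 1.2, -1.5]
grip_width: 0.805
grip_force: 46.1
```

View pics/v4.png

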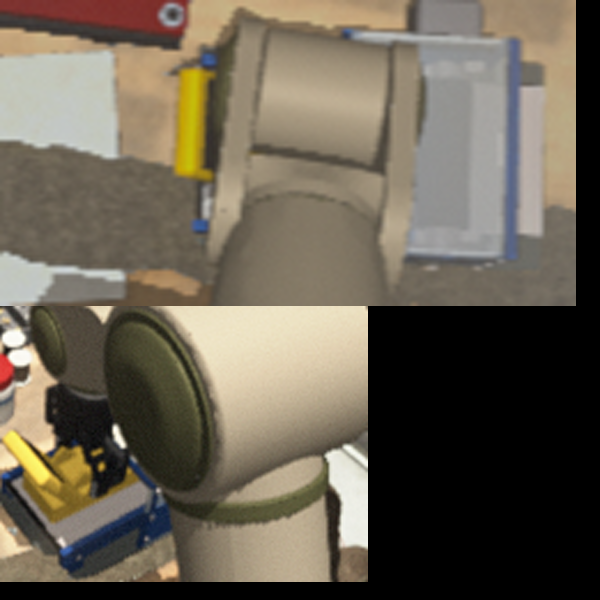

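The arm hides most of the hood. Only a band at crop x 415–470 is visible through it, so I compare it numerically with the first picture.

Run:
```python
from h import *
a=load("top0");b=load("top4")
for n in(a,b): 
    print(n["img"][215:240,380:416].mean((0,2)).round(0).astype(int).tolist())
for x,y,z in[(527,-80,74),(527,-80,96),(528,-61,82),(528,-102,74),(528,-58,74)]: print(proj(a,(x,y,z)))
```

```text
[174, 174, 173, 173, 173, 168, 163, 164, 165, 167, 168, 168, 167, 165, 163, 159, 155, 155, 155, 155, 159, 165, 167, 167, 167, 167, 167, 167, 169, 164, 141, 118, 113, 122, 153, 174]
[136, 136, 136, 136, 136, 131, 125, 134, 143, 147, 147, 147, 147, 147, 146, 146, 146, 146, 145, 145, 153, 162, 164, 165, 164, 164, 165, 165, 167, 162, 138, 114, 110, 120, 151, 172]
[392.2 227.3]
[393.4 226.5]
[386.1 226.5]
[399.7 227.1]
[384.7 226.7]
```

```bash
cat > prof.py <<'E'
from h import *
from rig import optics
n=optics.capture("top");np.savez("topx.npz",**n)
print(n["img"][212:240,376:406].mean(0).round(0).astype(int).tolist())
E
python3 prof.py
python3 -m handwheel '[[[1,0,-0.04,0,0],[1,0,-0.04,0,0],[1,0,0,0,0],[1,0,0,0,0]]]'; python3 prof.py
```

```text
[[86, 101, 110], [83, 98, 106], [104, 124, 135], [117, 139, 152], [118, 139, 152], [117, 139, 152], [117, 138, 151], [118, 139, 152], [120, 139, 150], [119, 132, 138], [117, 123, 125], [126, 130, 131], [140, 141, 141], [146, 147, 147], [146, 148, 147], [146, 147, 147], [146, 147, 147], [145, 147, 147], [145, 146, 147], [145, 147, 147], [144, 147, 147], [144, 146, 147], [144, 146, 147], [143, 146, 147], [150, 153, 154], [160, 162, 163], [162, 165, 166], [162, 165, 166], [162, 165, 166], [162, 165, 166]]
time_s: 10.35
eef_pos: [533.4, 41.3, 80.8]
ee_rot: [-0.0, 0.717, 0.697, -0.0]
force: [-0.3, 0.5, -2.6]
grip_width: 0.807
grip_force: 46.1
[[112, 132, 144], [100, 117, 128], [85, 99, 108], [88, 103, 112], [109, 128, 140], [118, 139, 152], [118, 139, 152], [117, 139, 152], [117, 138, 151], [118, 139, 152], [121, 138, 148], [121, 131, 136], [119, 125, 127], [130, 133, 134], [141, 143, 143], [146, 147, 147], [146, 147, 148], [145, 147, 147], [145, 147, 147], [145, 147, 148], [144, 147, 147], [144, 147, 147], [143, 146, 147], [144, 146, 147], [150, 153, 154], [160, 162, 164], [163, 165, 166], [162, 165, 166], [162, 165, 166], [162, 165, 166]]
```

```bash
python3 -m handwheel '[[[1,0,0.1,0,0],[1,0,0.2,0,0],[1,0.01,0.3,0,0],[1,0.01,0.3,0,0],[1,0.01,0.3,0,0],[1,0.01,0.3,0,0],[1,0.01,0.3,0,0],[1,0,0.3,0,0],[1,0,0.3,0,0],[1,0,0.3,0,0]]]'
python3 -m handwheel '[[[1,0,0.4,0.1,0],[1,0,0.4,0.2,0],[1,0,0.4,0.2,0],[1,0,0.2,0.1,0],[1,0,0,0,0]]]'
python3 - <<'E'
from h import *
from rig import optics
o=[]
d=optics.capture("top");np.savez("top5.npz",**d);o.append(cv2.resize(d["img"][185:270,270:430],None,fx=3.6,fy=3.6,interpolation=2))
print(d["img"][212:240,376:406].mean((0,2)).round(0).astype(int).tolist())
d=optics.capture("scene");np.savez("scene5.npz",**d);o.append(cv2.resize(d["img"][140:260,330:490],None,fx=2.4,fy=2.4,interpolation=2))
im=np.zeros((600,600,3),np.uint8);y=0
for e in o: im[y:y+e.shape[0],:e.shape[1]]=e;y+=e.shape[0]
cv2.imwrite("pics/v5.png",im)
E
```

```text
time_s: 11.4
eef_pos: [535.8, 177.7, 80.8]
ee_rot: [-0.0, 0.717, 0.697, -0.0]
force: [0.2, -0.1, -2.5]
grip_width: 0.805
grip_force: 46.1
time_s: 11.9
eef_pos: [535.9, 247.7, 111.2]
ee_rot: [0.0, 0.717, 0.697, 0.001]
force: [0.6, -0.4, -2.3]
grip_width: 0.807
grip_force: 46.1
[173, 173, 173, 173, 173, 173, 173, 173, 170, 159, 149, 148, 149, 149, 149, 149, 149, 149, 149, 149, 148, 148, 148, 148, 154, 163, 166, 166, 166, 166]
```

View pics/v5.png

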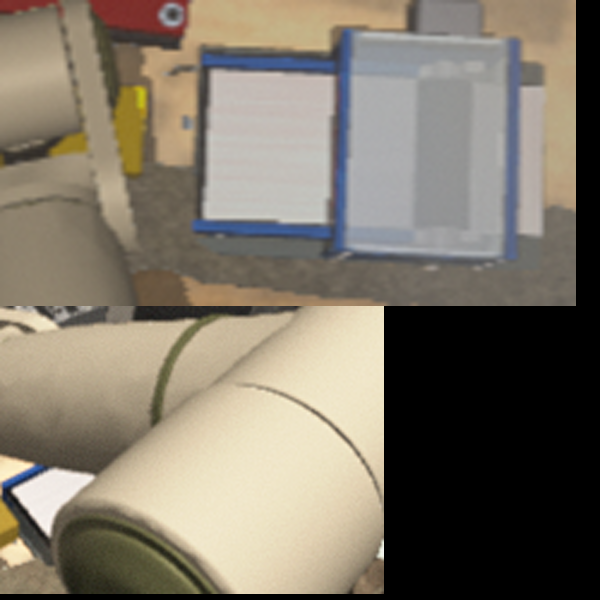

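The roller lies across the bearings (columns 385–400, the same as the predicted seat), and the ramp is empty. Now I return the block to its original spot.

```bash
python3 -m handwheel '[[[1,-0.1,0.3,0,0.05],[1,-0.1,0.3,0,0.05],[1,-0.1,0.3,-0.2,0.05],[1,-0.1,0.27,-0.4,0.05],[1,0,0,-0.4,0],[1,0,0,-0.3,0],[1,0,0,-0.2,0],[1,0,0,-0.1,0],[1,0,0,-0.05,0],[1,0,0,0,0]]]'
python3 -m handwheel '[[[1,0,0,-0.03,0],[1,0,0,0,0]]]'
```

```text
time_s: 13.0
eef_pos: [516.1, 304.9, 28.5]
ee_rot: [0.0, 0.708, 0.707, 0.0]
force: [-0.9, -0.7, -1.7]
grip_width: 0.807
grip_force: 46.1
time_s: 13.2
eef_pos: [516.0, 305.0, 27.1]
ee_rot: [0.0, 0.708, 0.707, 0.0]
force: [-0.3, 0.1, -2.0]
grip_width: 0.804
grip_force: 46.1
```

```bash
python3 -m handwheel '[[[1,0,0,-0.02,0],[1,0,0,0,0]]]'; python3 -m handwheel '[[[1,0,0,-0.02,0],[1,0,0,0,0],[0.2,0,0,0,0],[-0.7,0,0,0,0],[-1,0,0,0,0],[-1,0,0,0,0],[-1,0,0,0,0],[-1,0,0,0,0]]]'
```

```text
time_s: 13.4
eef_pos: [515.9, 304.9, 25.9]
ee_rot: [0.0, 0.708, 0.707, 0.0]
force: [1.1, 0.0, -2.7]
grip_width: 0.806
grip_force: 46.1
time_s: 14.2
eef_pos: [515.9, 305.0, 24.8]
ee_rot: [-0.0, 0.708, 0.707, 0.0]
force: [0.4, 0.8, 0.5]
grip_width: 1.003
grip_force: 0.0
```

Raise straight up, then swing the arm back towards the base and look.

```bash
python3 -m handwheel '[[[-1,0,0,0.2,0],[-1,0,0,0.5,0],[-1,0,0,0.8,0],[-1,0,0,0.8,0],[-1,0,0,0.8,0],[-1,0,0,0.8,0],[-1,0,0,0.8,0],[-1,-0.5,0,0,0],[-1,-0.8,0,0,0],[-1,-0.8,0,0,0]]]'
python3 -m handwheel '[[[-1,-0.8,0,0,0],[-1,0,0,0,0]]]'
python3 - <<'E'
from h import *
from rig import optics
o=[]
d=optics.capture("top");np.savez("top6.npz",**d);o.append(cv2.resize(d["img"][185:285,180:430],None,fx=3.0,fy=3.0,interpolation=2))
print(d["img"][212:240,376:406].mean((0,2)).round(0).astype(int).tolist())
d=optics.capture("scene");np.savez("scene6.npz",**d);o.append(cv2.resize(d["img"][160:290,200:460],None,fx=2.2,fy=2.2,interpolation=2))
im=np.zeros((600,760,3),np.uint8);y=0
for e in o: im[y:y+e.shape[0],:e.shape[1]]=e;y+=e.shape[0]
cv2.imwrite("pics/v6.png",im)
E
```

```text
time_s: 15.2
eef_pos: [409.5, 304.7, 260.4]
ee_rot: [0.0, 0.708, 0.707, 0.0]
force: [0.6, 1.0, 1.1]
grip_width: 1.002
grip_force: 0.0
time_s: 15.4
eef_pos: [367.2, 305.1, 261.1]
ee_rot: [-0.0, 0.707, 0.708, 0.0]
force: [1.6, -0.1, -0.5]
grip_width: 0.999
grip_force: 0.0
[173, 173, 173, 173, 172, 172, 173, 172, 169, 159, 149, 148, 148, 148, 148, 149, 148, 149, 148, 148, 148, 148, 147, 148, 154, 163, 166, 165, 165, 165]
```

View pics/v6.png

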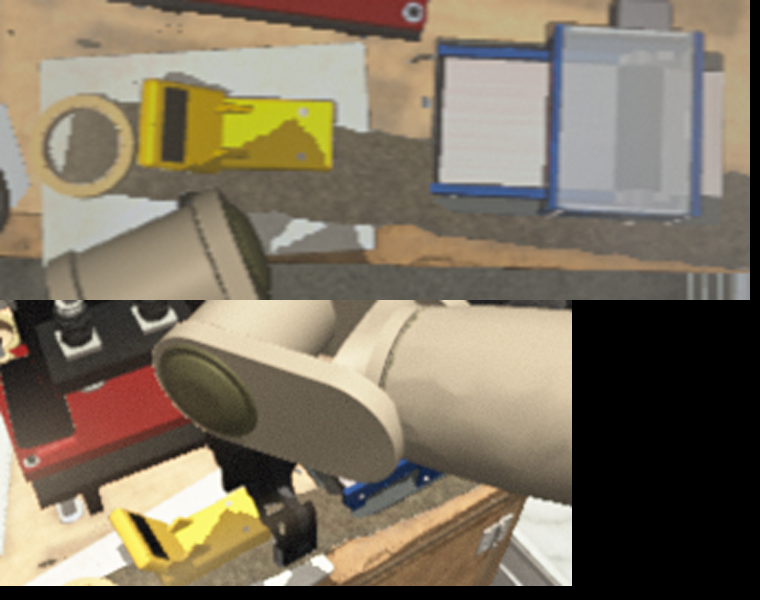

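The block stands on the pad where it started, at crop (140–333, 80–170). The roller band is unchanged in the bearings at (617–662), the ramp is empty, and the other things have not moved. Handing in.

```bash
python3 -c "
from rig import ctrl
print(ctrl.finish_job())"
```

```text
the job is handed in; nothing more can be done
None
```

I handed the job in with the roller in its bearings and the block back on the pad, as far as the top view shows (guard not checked; no verdict came back), but I held the block across its shoe, not by its raked grip, because the moves could not tilt the tool to match the board's 35-degree lean.

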